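# Unlock an inspection box and check its sprung cover

## Task

Draw the locking bar sideways out of its two guide loops on the front of the inspection box and put it in the empty shallow tray. Then take the T-handle and raise the sprung cover a few degrees past its balance point (50 degrees above level, marked by the bead on the wire arc), but never as far as 70 degrees, where the spring would throw it open; ease it back and finish while still holding it steady with the gripper just below the balance point, at about 45 degrees, where it would fall shut if you let go. Leave the other things on the table alone.

Things in the scene. Friction and masses are not known exactly. Their poses are not given: they have to be found in the camera images.
- inspection_box: Grey inspection box, fixed to the table, 150 x 160 x 90 mm (x, y, z), with a measuring ring on a pad inside. Origin: centre of its underside; x points from its front to its back (the hinge side), y to its left as seen from the robot, z up.
- cover (a joint): Opening angle of the cover (rad): 0 closed and level, grows as the front edge rises, stop at 1.5. The cover is a 6 mm aluminium frame with a clear pane, 0.9 kg, counter-sprung. Left alone it falls shut below 0.873 rad (50 degrees, the balance point) and flies open above it. It needs under 1.5 N at the handle up to 70 degrees. Blocked (about 1 degree of play) while the bar is in the loops.
- cover_handle (a point): Centre of the cover's T-handle: black round bar, 16 mm thick, 30 mm long, along the hinge line, on a 10 mm stem in front of the cover. Closed, it is 95 mm above the table and 119 mm in front of the box's centre; it moves on a circle of 200 mm radius about the hinge line. Pinched from above across its two flat ends, it turns between the fingers as the cover swings. 25 mm are free beside its ends.
- cover_hinge (a point): Middle of the hinge line, fixed on the back of the box, 95 mm above the table and 81 mm behind the box's centre. The hinge line is the box's y axis; axes as the box's (x to the back, y left, z up).
- bar_grip (a point): Centre of the grip of the loose locking bar: a black upright block at the bar's right-hand end, 12 mm wide across the bar (x), 14 mm along it (y), top 38 mm and this point 24 mm above the bar's underside. At the start the underside is 100 mm above the table and the grip juts out to the right (box -y) of both loops.
- bar_tip (a point): Plain end of the locking bar, 101 mm along +y from the grip's centre and 20 mm lower, half-way up the bar.
- tray: Empty shallow blue tray, fixed, 140 x 200 x 22 mm (x, y, z), walls 2 mm, floor 2 mm thick. Origin: centre of its underside; x and y along its sides, z up.
- plug_gauge: Plug gauge (a hexagonal handle with two round ends) lying behind, in front of the drawers, 82 mm long, 14 mm high; a bystander. Origin: centre of its underside.
- screwdriver: Screwdriver, 160 mm long, lying in front; a bystander. Origin: centre of its underside.
- pencil: Pencil, 148 mm long, lying in front; a bystander. Origin: centre of its underside.
- loupe: Black loupe, 41 mm in diameter, 44 mm high; a bystander. Origin: centre of its underside.
- weight: Brass weight with a knob, 30 mm in diameter, 40 mm high, between box and tray; a bystander. Origin: centre of its underside.
- micrometer: Micrometer lying at the right behind the tray, 125 mm long, 14 mm high; a bystander. Origin: centre of its underside.
- bar: Loose locking bar: steel, 108 mm long, 10 wide, 8 high, about 80 g. Origin: centre of its underside; y along it from the grip to the plain end, z up; the grip's centre is at y = -47, z = 24 mm. At the start it lies along the box's y axis through both loops; it comes free when drawn 72 mm or more towards the box's -y.
- guide_loops (a point): Point midway between the two steel guide loops on the front right of the box, in the middle of their openings, 105 mm above the table. The loops are 34 mm apart along the box's y, 8 mm thick along y; openings 13 mm wide (x), 10 mm high; their tops are 115 mm above the table. Axes as the box's.
- balance_bead (a point): The 12 mm bead on a thin wire arc (radius 70 mm about the hinge line, top 167 mm above the table) on the left side of the box, 86 mm left of its middle. It stands 50 degrees above level seen from the hinge line: the cover's balance point.

How it is judged (in metres and radians):
On the way, in this order (a step that is already met when the one before it is completed fails the run):
1. the locking bar lies released in the tray (x of bar_grip in the frame of tray between -0.07 and 0.07 m and y of bar_grip in the frame of tray between -0.1 and 0.1 m and x of bar_tip in the frame of tray between -0.07 and 0.07 m and y of bar_tip in the frame of tray between -0.1 and 0.1 m and height (world z) of bar_grip below 0.045 m and height (world z) of bar_tip below 0.03 m and contact force between the arm and bar below 0.05 N), for 0.2 s.
2. the cover is raised past its balance point (over 51 degrees) (value of joint cover above 0.89 rad), for 0.1 s.
At the end, for the whole second after the job is handed in: The cover is held by the gripper between 39 and 49.7 degrees (0.68 to 0.867 rad), still, nothing else but hinge and gripper carrying it; the locking bar lies inside the tray (all of step 1 and value of joint cover between 0.68 and 0.867 rad and velocity of joint cover between -0.05 and 0.05 rad/s and contact force between the fingers and cover above 0.05 N and contact force between bar and cover below 0.05 N); the arm keeps its last pose, push and grip.
It fails at once if the cover goes beyond 70 degrees or flies open (value of joint cover above 1.222 rad).
It fails at once if a bystander is moved by more than 30 mm (distance of any of plug_gauge, screwdriver, pencil, loupe, weight, micrometer from where it was at the start of the episode above 0.03 m).
It also fails if it takes over 61 s, if anything falls off the work surface, if the arm or the gripper's body presses on something with over 40 N, if the wrist force passes 120 N, or if a joint passes its speed limit or range.

## Robot

A 6-joint arm with a two-finger parallel gripper is mounted at the origin on a cart in front of the work surface, level with it; the furniture and walls round the work are solid. World frame = base frame: x ahead of the robot, y to its left, z up, the work surface at z = 0. Lengths are in m, angles in degrees, forces in N, time in s.
With the tool pointing down it reaches from about 0.4 to 0.925 m from the base axis. Payload 12.5 kg.
Tool frame: the origin (TCP) lies midway between the tips of the shut fingers; the grasp point (between the pads) lies 19 mm behind it (manip.tcp_to_grasp is the distance from the TCP to the grasp point, in m); z points along the fingers, y is the direction in which the jaws open and shut (so a half turn about z gives the same grasp; the last joint's range is limited). The gripper opens to 95 mm and grips with 3 to 60 N. Pads are 20 mm wide; open, the fingers measure 119 mm over their backs; the gripper's body (75 mm by 180 mm) begins 59 mm behind the grasp point.
Start: joints at [65.34, 28.126, 89.318, -0, 62.55, -6.05], TCP at [0.199, 0.592, 0.215] pointing down, gripper open.
Joint ranges: [-177.58, 177.58], [-47.91, 125.51], [2.72, 160], [-65.01, 245.01], [3.68, 167.84], [-153.87, 153.87]. Speed limits (degrees/s): [127.2, 127.2, 159.86, 180, 180, 180].

## Interface

Orientations are given as [roll, pitch, yaw] about the fixed x, y, z axes, in that order (R = Rz(yaw) Ry(pitch) Rx(roll)).
In Python, from station import manip gives the robot as it stands. The module is installed in compiled form; this text tells all that it offers.
- The arm moves only by the tool play_rows, never from a script. Its argument "commands" is a list of rows, each a list of 4 numbers: the shift along the tool's x, y, z in mm, then the turn about the tool's z in degrees. A call has 1 to 10 rows; each row shifts and turns the pose as measured when the row begins, along the tool's axes as they then stand; what a row does not reach is not made up. A row lasts 1/10 s, in which the tool goes at most 50 mm and 8.59 degrees, less where a joint would pass 70% of its speed; a pose out of reach is approached as far as the arm can. A call is refused whole if a number of a shift passes 50 or a number of a turn 8.59, either way. A call with a gripper value outside its range is refused whole. "grip" is the finger opening in mm, from 0 to 95.1, set as the call begins (left out, the last holds). The fingers move at their own pace and stop on an object; "force" is the grip in N (left out, the last holds). Time passes only in rows, so rows that do not move let the fingers close. It gives the time, the measured TCP pose, the force and the opening at its end, in the units of the state.
- manip.read_state(): the state, without advancing time (a new reading comes with each control period).
- manip.grab_frame(name): name is "scene" or "top"; returns the picture (480x640x3 uint8, red, green, blue); there is no depth.
- manip.camera_info(name): a dict with "camera_matrix" (3x3 intrinsics, pixels), "R" (3x3) and "t" (3): a world point X has camera coordinates R X + t. Camera axes: x right, y down, z forward; pixel columns grow to the right and rows downward; lengths in m; the calibration is good to about 2 mm. A picture is of the moment at which its call begins. camera_info takes no time and is no camera call.
- manip.sign_off(): hands the job in, once; it reports no verdict.
The state is a dict: "clock": time; "joint_positions": joint angles; "qvel": joint speeds; "joint_efforts": joint torques, N m; "ee_pos": TCP position; "tool_rot": TCP orientation; "contact_force": force on the tool from outside, world axes, zero at the start; "moment": the same for the moment, N m; "finger_gap": opening from 0.0 (shut) to 1.0 (fully open).
Only numpy, scipy, OpenCV 4.12 (cv2) and the standard library are available. Lean on these libraries where they do the work, as an engineer would, in place of code of your own. Each camera call takes 0.05 s, during which the arm holds its last target.

## Working session

There is one attempt and no reset: what is moved stays moved. The work goes in short steps, Python scripts to look and compute and a tool call to move; the robot and the scene stay as the last step left them, time stands still between calls to the robot, and variables do not carry over. Pictures are saved under pics/ and viewed, and the job is handed in when it is done.

Besides the shell and the picture viewer there is one more tool, called after ">>>" as name(argument=value, ...) on one line, values as JSON. play_rows: Moves the arm, as the interface text tells. Its arguments: {"type":"object","properties":{"commands":{"type":"array","items":{"type":"array","items":{"type":"number"}}},"grip":{"type":"number"},"force":{"type":"number"}},"required":["commands"]}

```bash
mkdir -p pics
python3 - <<'E'
from station import manip
import cv2
print(manip.read_state(), manip.tcp_to_grasp)
for n in("scene","top"):
    f=manip.grab_frame(n); cv2.imwrite(f"pics/{n}0.png",f[:,:,::-1]); print(n,manip.camera_info(n))
E
```

```text
{'clock': 0.0, 'joint_positions': array([ 6.53395054e+01,  2.81634242e+01,  8.93516824e+01,  1.35214827e-03,
        6.25497711e+01, -6.05111531e+00]), 'qvel': array([ 0.00057997, -0.05509684, -0.01961148,  0.00974576, -0.03078028,
       -0.01597889]), 'joint_efforts': array([-2.26421807e-04, -6.12648654e+01, -2.58170253e+01,  6.92535401e-02,
        4.82962397e-02, -4.84209102e-05]), 'ee_pos': array([0.19931783, 0.59209238, 0.21406024]), 'tool_rot': array([-1.79935610e+02, -8.03165174e-03,  1.61389992e+02]), 'contact_force': array([-0.87982599, -0.54066415, -0.42131668]), 'moment': array([ 0.03317589,  0.00789204, -0.04178914]), 'finger_gap': 0.9967398457554686} 0.0188
scene {'camera_matrix': array([[460.15163361,   0.        , 315.69810674],
       [  0.        , 460.15163361, 243.03716526],
       [  0.        ,   0.        ,   1.        ]]), 'R': array([[-0.50664002, -0.86204236, -0.01410171],
       [-0.50721552,  0.31124753, -0.80365253],
       [ 0.69717165, -0.40000992, -0.59493172]]), 't': array([0.26357491, 0.37761577, 0.50532274])}
top {'camera_matrix': array([[466.76132377,   0.        , 317.14222475],
       [  0.        , 466.76132377, 253.58112377],
       [  0.        ,   0.        ,   1.        ]]), 'R': array([[-0.01314052, -0.99982649,  0.01320313],
       [-0.99673201,  0.01204505, -0.07987623],
       [ 0.07970333, -0.0142096 , -0.99671734]]), 't': array([-0.01039796,  0.55444466,  0.93066487])}
```

View pics/scene0.png

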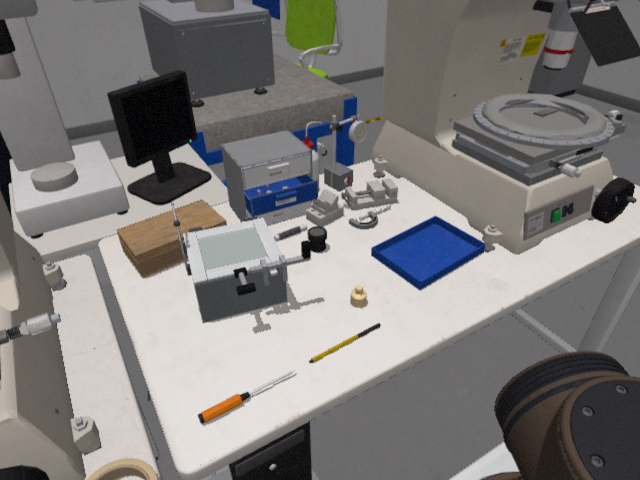

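View pics/top0.png

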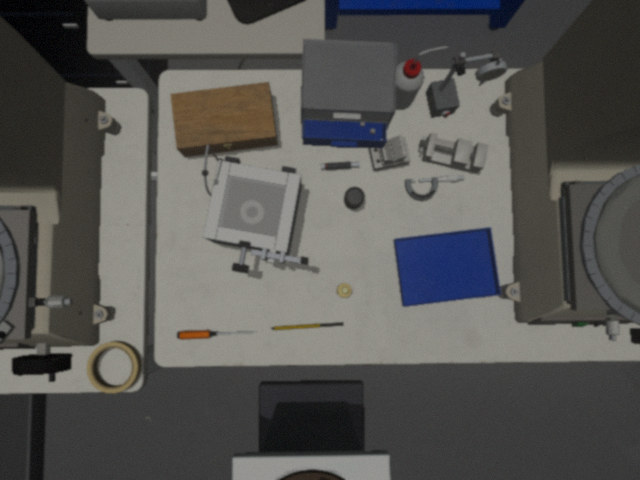

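Run:
```python
import cv2
a=cv2.imread("pics/top0.png")[140:290,190:330]; cv2.imwrite("pics/topz.png",cv2.resize(a,None,fx=4,fy=4,interpolation=2))
a=cv2.imread("pics/scene0.png")[195:335,160:350]; cv2.imwrite("pics/scenez.png",cv2.resize(a,None,fx=4,fy=4,interpolation=2))
```

```text
(no output)
```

View pics/topz.png

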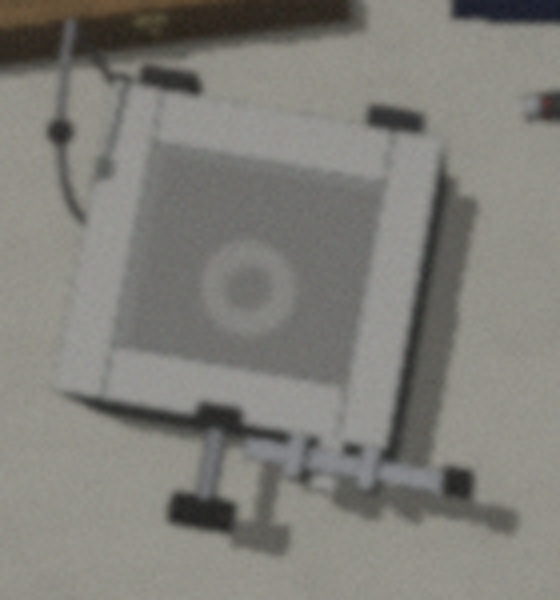

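View pics/scenez.png

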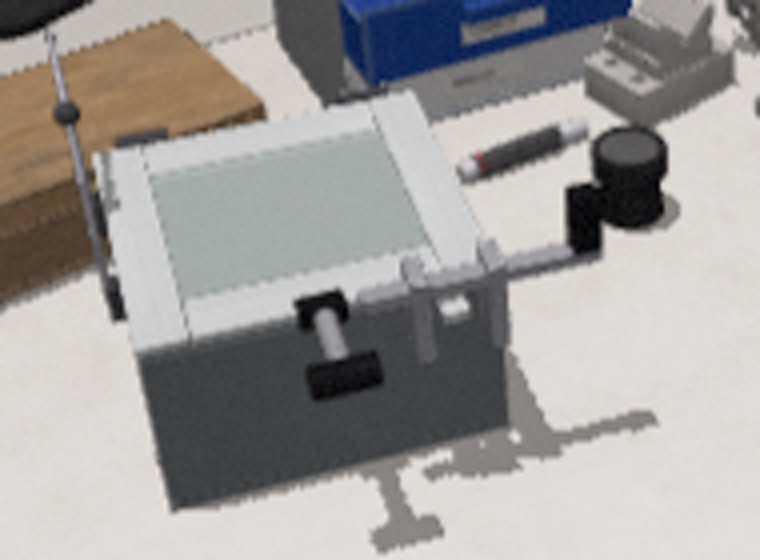

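```bash
cat > h.py <<'E'
import numpy as np, cv2
from station import manip
def ray(n,u,v):
    c=manip.camera_info(n); R,t,K=[np.array(c[k]) for k in("R","t","camera_matrix")]
    return -R.T@t, R.T@np.linalg.solve(K,[u,v,1])
def plane(n,u,v,z):
    o,d=ray(n,u,v); return o+d*(z-o[2])/d[2]
def tri(p,q):
    o,d=ray("top",*p); a,b=ray("scene",*q)
    s=np.linalg.lstsq(np.stack([d,-b],1),a-o,rcond=None)[0]
    P,Q=o+d*s[0],a+b*s[1]; return (P+Q)/2,np.linalg.norm(P-Q)
def proj(n,X):
    c=manip.camera_info(n); y=c["camera_matrix"]@(c["R"]@np.array(X)+c["t"]); return y[:2]/y[2]
E
python3 - <<'E'
from h import *
t=cv2.imread("pics/top0.png"); s=cv2.imread("pics/scene0.png")
def blobs(im,m,x0,x1,y0,y1,mn):
    M=np.zeros_like(m);M[y0:y1,x0:x1]=m[y0:y1,x0:x1]
    n,l,st,c=cv2.connectedComponentsWithStats(M)
    for i in range(1,n):
        if st[i,4]>=mn: print(st[i],c[i])
print("top dark");blobs(t,(t.max(2)<65).astype(np.uint8),200,330,230,290,12)
print("scene dark");blobs(s,(s.max(2)<40).astype(np.uint8),225,335,220,310,12)
for n,im in(("top",t),("scene",s)):
    b=im.astype(int); m=((b[:,:,0]>90)&(b[:,:,0]-b[:,:,2]>60)).astype(np.uint8)
    x0,y0=(385,220) if n=="top" else (360,210)
    M=np.zeros_like(m);M[y0:y0+95,x0:x0+140]=m[y0:y0+95,x0:x0+140]
    c=max(cv2.findContours(M,0,1)[0],key=cv2.contourArea)
    q=cv2.approxPolyDP(cv2.convexHull(c),6,True)[:,0]; print(n,cv2.minAreaRect(c))
    for p in q: print(p,plane(n,*p,.022).round(4))
print("handle",tri((240.25,268.5),(246.2,289)),plane("top",240.25,268.5,.1),plane("top",240.25,268.5,.095))
print("grip",plane("top",304.5,260.7,.138),tri((304.5,260.7),(306,243)))
# cover corners, crop coords
for u,v in((135,75),(62,388),(443,140),(250,447),(440,480)):
    print(plane("top",u/4+190,v/4+140,.1).round(4))
E
```

```text
top dark
[286 230   8  25  44] [289.72727273 242.59090909]
[213 240  48  10 129] [237.52713178 244.41860465]
[301 258   7   6  33] [303.90909091 260.57575758]
[233 264  15   9  99] [240.09090909 267.67676768]
scene dark
[302 233  24  26 359] [313.29247911 244.84401114]
[235 268  12  10  59] [239.98305085 271.66101695]
[237 283  19  12 158] [245.7721519  288.64556962]
top ((445.3503723144531, 267.01953125), (64.10912322998047, 91.39968872070312), 82.56858825683594)
[485 232] [ 0.5947 -0.3637  0.022 ]
[493 293] [ 0.4694 -0.3748  0.022 ]
[404 302] [ 0.4536 -0.1924  0.022 ]
[397 241] [ 0.5782 -0.1815  0.022 ]
scene ((429.3999938964844, 249.29998779296875), (54.56006622314453, 104.20077514648438), 63.43495178222656)
[485 244] [ 0.4689 -0.3857  0.022 ]
[421 284] [ 0.4417 -0.1864  0.022 ]
[372 251] [ 0.5738 -0.168   0.022 ]
[435 216] [ 0.6056 -0.3701  0.022 ]
handle (array([0.52256846, 0.12919252, 0.09541206]), np.float64(0.0021261077409525683)) [0.52186646 0.12753463 0.1       ] [0.52211615 0.12828795 0.095     ]
grip [0.53250482 0.00705633 0.138     ] (array([0.53321082, 0.0081196 , 0.1365368 ]), np.float64(0.002417128429102502))
[0.731  0.1588 0.1   ]
[0.5817 0.1925 0.1   ]
[0.6981 0.0129 0.1   ]
[0.553  0.1047 0.1   ]
[0.5364 0.016  0.1   ]
```

Run:
```python
from h import *
t=cv2.imread("pics/top0.png")
def yaw(n,a,b,z,ax):
    A=plane(n,*a,z);B=plane(n,*b,z);d=(B-A)[:2]
    return (np.degrees(np.arctan2(d[1],d[0])) if ax=='x' else np.degrees(np.arctan2(-d[0],d[1]))).round(2),A.round(4),B.round(4)
T=lambda u,v:(u/4+190-.375,v/4+140-.375)
S=lambda u,v:(u/4+160-.375,v/4+195-.375)
print(yaw("top",T(340,385),T(115,348),.098,'y'),yaw("top",T(385,180),T(155,140),.098,'y'),yaw("top",T(115,348),T(155,140),.098,'x'),yaw("top",T(340,385),T(385,180),.098,'x'))
print(yaw("scene",S(573,255),S(362,297),.104,'y'),yaw("top",T(440,480),T(250,447),.108,'y'))
print(yaw("scene",S(430,248),S(188,300),.098,'y'),yaw("scene",S(188,300),S(150,175),.098,'x'),yaw("scene",S(430,248),S(375,135),.098,'x'))
print(yaw("scene",S(492,240),S(135,345),.098,'y'))
# pane mask
g=cv2.cvtColor(cv2.resize(t[140:290,190:330],None,fx=4,fy=4,interpolation=2),6)
m=((g>90)&(g<128)).astype(np.uint8)
m=cv2.morphologyEx(m,cv2.MORPH_OPEN,np.ones((9,9)))
c=[k for k in cv2.findContours(m,0,1)[0] if cv2.pointPolygonTest(k,(180,300),False)>0]
for k in c:
    P=np.array([plane("top",*T(*p[0]),.098)[:2] for p in k],np.float32)
    print(cv2.contourArea(k),cv2.minAreaRect(P))
print(g[300,250],g[240,170],g[120,250],g[240,400])
```

```text
(np.float64(-10.06), array([0.5826, 0.0633, 0.098 ]), array([0.6014, 0.1689, 0.098 ])) (np.float64(-10.6), array([0.6803, 0.0414, 0.098 ]), array([0.7007, 0.1503, 0.098 ])) (np.float64(-10.59), array([0.6014, 0.1689, 0.098 ]), array([0.7007, 0.1503, 0.098 ])) (np.float64(-12.64), array([0.5826, 0.0633, 0.098 ]), array([0.6803, 0.0414, 0.098 ]))
(np.float64(-13.51), array([0.5358, 0.0153, 0.104 ]), array([0.5578, 0.1068, 0.104 ])) (np.float64(-10.58), array([0.5366, 0.0165, 0.108 ]), array([0.553 , 0.1044, 0.108 ]))
(np.float64(-11.72), array([0.5805, 0.0641, 0.098 ]), array([0.6024, 0.1698, 0.098 ])) (np.float64(-9.38), array([0.6024, 0.1698, 0.098 ]), array([0.7009, 0.1536, 0.098 ])) (np.float64(-9.42), array([0.5805, 0.0641, 0.098 ]), array([0.6754, 0.0484, 0.098 ]))
(np.float64(-5.14), array([0.5711, 0.0377, 0.098 ]), array([0.5857, 0.1991, 0.098 ]))
49236.5 ((0.6412597894668579, 0.10611400008201599), (0.11386202275753021, 0.10085412859916687), 79.19316864013672)
113 111 149 148
```

>>> play_rows(commands=[[-21,-24,-9,0],[-21,-24,-9,0],[-21,-24,-9,0],[-21,-24,-9,0],[-21,-24,-9,0],[-21,-24,-9,0],[-21,-24,-9,0],[-21,-24,-9,0]], grip=60, force=30)

```text
clock: 0.9
ee_pos: [0.2981, 0.3497, 0.2847]
tool_rot: [-179.5, -0.1, 161.7]
contact_force: [0.4, -0.5, -0.5]
finger_gap: 0.629
```

>>> play_rows(commands=[[-33,-25,4,0],[-33,-25,4,0],[-33,-25,4,0],[-33,-25,4,0],[-33,-25,4,0],[-33,-25,4,0],[-33,-25,4,0],[-33,-25,4,0],[-33,-25,4,0],[-33,-25,4,0]])

```text
clock: 1.9
ee_pos: [0.5387, -0.0063, 0.2459]
tool_rot: [-179.7, -0.1, 161.8]
contact_force: [-0.0, -0.0, 0.3]
finger_gap: 0.633
```

>>> play_rows(commands=[[0,0,0,8.2],[0,0,0,8.2],[0,0,0,8.2],[0,0,0,8.2],[0,0,0,8.2],[0,0,0,8.2],[0,0,0,8.2],[0,0,0,8.2],[0,0,0,8.2],[0,0,0,8.2]])

```text
clock: 2.9
ee_pos: [0.5397, -0.0121, 0.241]
tool_rot: [-179.4, 0.4, 76.3]
contact_force: [-0.2, 0.0, 0.0]
finger_gap: 0.628
```

>>> play_rows(commands=[[0,0,0,-3],[18,-10,0,0],[0,0,10,0],[0,0,30,0],[0,0,0,0],[0,0,0,0]])

```text
clock: 3.5
ee_pos: [0.5327, 0.0068, 0.1987]
tool_rot: [-179.3, 0.4, 79.1]
contact_force: [0.2, -0.3, 0.6]
finger_gap: 0.633
```

Run:
```python
from h import *
s=manip.read_state();print(s['clock'],s['ee_pos'],s['tool_rot'],s['qvel'].round(2))
for n in("scene","top"):
    f=manip.grab_frame(n)[:,:,::-1]; cv2.imwrite(f"pics/{n}1.png",f)
    x,y=(230,170) if n=="scene" else (230,180)
    cv2.imwrite(f"pics/{n}1z.png",cv2.resize(f[y:y+150,x:x+150],None,fx=4,fy=4,interpolation=2))
```

```text
3.5 [0.53265255 0.00684624 0.19866514] [-179.32824706    0.37516216   79.06922266] [-0.24  1.41  1.51 -0.13 -0.72 -0.25]
```

View pics/scene1z.png

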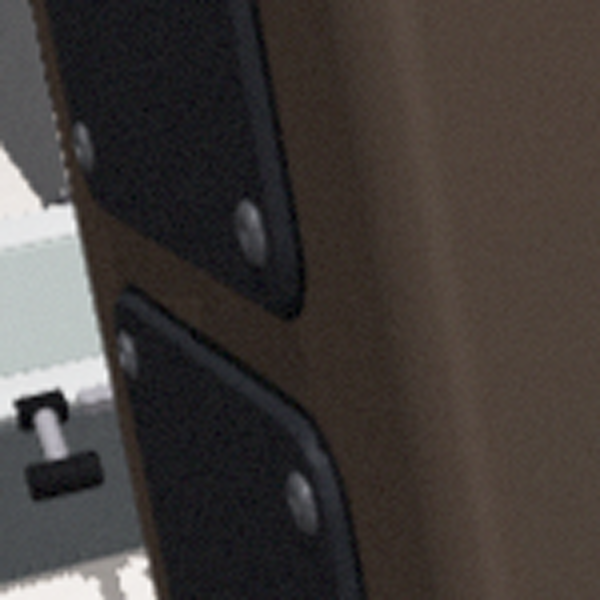

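View pics/top1z.png

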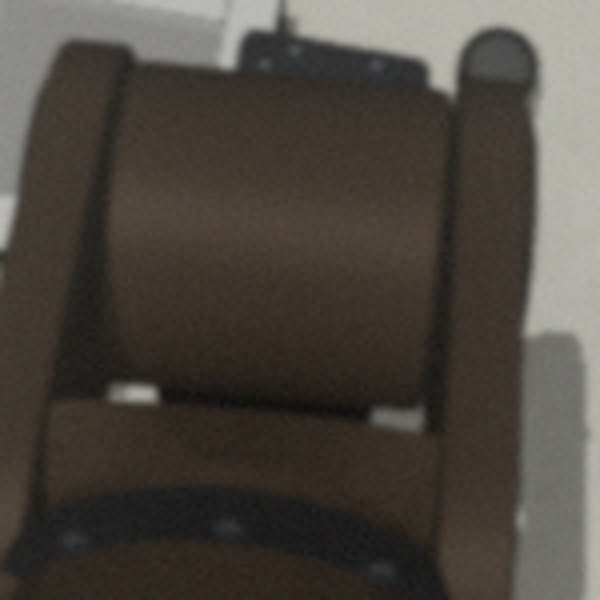

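The arm hides the grip in both views, but the measured pose agrees with the grip estimate. I'll go down.

>>> play_rows(commands=[[0,0,25,0],[0,0,25,0],[0,0,20,0],[0,0,12,0],[0,0,0,0],[0,0,0,0]])

```text
clock: 4.2
ee_pos: [0.5355, 0.0051, 0.12]
tool_rot: [-179.9, 0.3, 79.0]
contact_force: [-0.2, -0.1, -0.9]
finger_gap: 0.627
```

>>> play_rows(commands=[[2,-3,12,0],[0,0,0,0],[0,0,0,0]])

```text
clock: 4.5
ee_pos: [0.5337, 0.0077, 0.1091]
tool_rot: [179.9, 0.3, 79.0]
contact_force: [0.8, -1.2, -0.6]
finger_gap: 0.63
```

>>> play_rows(commands=[[0,0,0,0],[0,0,0,0],[0,0,0,0],[0,0,0,0],[0,0,0,0],[0,0,0,0],[0,0,0,0]], grip=5, force=8)

```text
clock: 5.2
ee_pos: [0.5342, 0.0077, 0.1101]
tool_rot: [179.8, 0.3, 79.0]
contact_force: [0.7, 0.2, 0.2]
finger_gap: 0.126
```

>>> play_rows(commands=[[0,0,0,0],[0,0,0,0],[0,0,0,0],[-5,0,-1,0],[-10,0,0,0],[0,0,0,0]], force=25)

```text
clock: 5.8
ee_pos: [0.5311, -0.0081, 0.1111]
tool_rot: [179.8, 0.3, 79.1]
contact_force: [0.3, 0.5, -1.2]
finger_gap: 0.126
```

>>> play_rows(commands=[[-12,0,0,0],[-12,0,0,0],[-12,0,0,0],[0,0,0,0]])

```text
clock: 6.2
ee_pos: [0.5233, -0.0474, 0.1112]
tool_rot: [179.8, 0.3, 79.0]
contact_force: [-0.1, -0.4, 0.0]
finger_gap: 0.127
```

>>> play_rows(commands=[[-12,0,0,0],[-12,0,0,0],[-12,0,0,0],[0,0,0,0]])

```text
clock: 6.6
ee_pos: [0.5156, -0.0863, 0.1114]
tool_rot: [179.8, 0.3, 79.0]
contact_force: [-0.8, -0.2, -1.0]
finger_gap: 0.127
```

>>> play_rows(commands=[[-25,0,0,0],[-27,7,-10,0],[-27,7,-10,-6],[-27,7,-10,-6],[-27,7,0,-6],[-27,7,0,0],[-27,7,0,0],[-27,7,0,0],[0,0,0,0],[0,0,0,0]])

```text
clock: 7.6
ee_pos: [0.5582, -0.3063, 0.1433]
tool_rot: [-180.0, 0.3, 97.7]
contact_force: [0.0, 0.9, -1.5]
finger_gap: 0.125
```

Run:
```python
from h import *
for n in("scene","top"):
    f=manip.grab_frame(n)[:,:,::-1]; cv2.imwrite(f"pics/{n}2.png",f)
```

```text
(no output)
```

View pics/scene2.png

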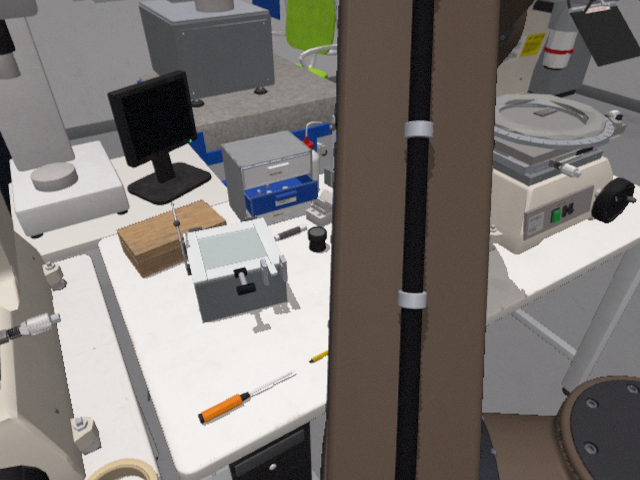

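View pics/top2.png

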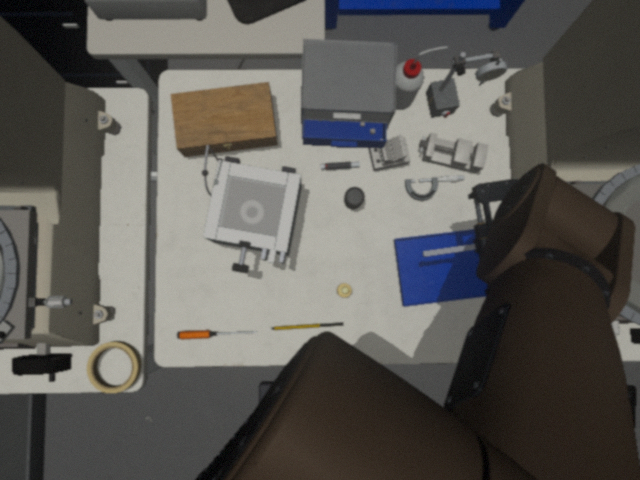

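The loops are empty, and the gripper holds the bar parallel to the tray with its tip over the tray (423,252 in the top view). Next I shift and lower it.

>>> play_rows(commands=[[-8,-18,0,0],[-8,-18,10,0],[0,0,25,0],[0,0,25,0],[0,0,20,0],[0,0,10,0],[0,0,0,0],[0,0,0,0]])

```text
clock: 8.5
ee_pos: [0.5191, -0.3249, 0.0542]
tool_rot: [179.9, 0.4, 98.0]
contact_force: [0.2, -0.7, -0.1]
finger_gap: 0.128
```

>>> play_rows(commands=[[0,4,12,0],[0,0,12,0],[0,0,8,0],[0,0,3,0],[0,0,0,0],[0,0,0,0]])

```text
clock: 9.1
ee_pos: [0.5243, -0.3248, 0.0181]
tool_rot: [179.8, 0.5, 98.1]
contact_force: [-0.2, 0.3, -1.3]
finger_gap: 0.128
```

>>> play_rows(commands=[[0,0,3,0],[0,0,2,0],[0,0,0,0],[0,0,0,0]])

```text
clock: 9.5
ee_pos: [0.5246, -0.3251, 0.0134]
tool_rot: [179.8, 0.5, 98.1]
contact_force: [-0.5, 1.3, -1.4]
finger_gap: 0.124
```

>>> play_rows(commands=[[0,0,1,0],[0,0,0,0]])

```text
clock: 9.7
ee_pos: [0.5248, -0.3252, 0.0128]
tool_rot: [179.8, 0.6, 98.1]
contact_force: [-0.2, 0.8, -0.6]
finger_gap: 0.128
```

>>> play_rows(commands=[[0,0,0,0],[0,0,0,0],[0,0,0,0],[0,0,0,0]], grip=50)

```text
clock: 10.1
ee_pos: [0.5249, -0.3254, 0.013]
tool_rot: [179.7, 0.6, 98.1]
contact_force: [-0.4, 0.7, 0.7]
finger_gap: 0.402
```

>>> play_rows(commands=[[0,0,-15,0],[0,0,-25,0],[0,0,-35,0],[0,0,-35,0],[0,0,-35,0],[0,0,-35,0],[0,0,-35,0],[0,0,-25,0],[0,0,0,0]])

```text
clock: 11.0
ee_pos: [0.5223, -0.322, 0.2714]
tool_rot: [179.6, 0.7, 98.1]
contact_force: [-0.2, -0.6, -0.2]
finger_gap: 0.525
```

>>> play_rows(commands=[[40,6,0,0],[44,6,0,0],[44,6,0,0],[44,6,0,0],[44,6,0,0],[44,6,0,0],[44,6,0,0],[44,6,0,0],[44,6,0,0],[30,4,0,0]])

```text
clock: 12.0
ee_pos: [0.5156, 0.1166, 0.2657]
tool_rot: [179.7, 0.8, 97.7]
contact_force: [0.6, -0.4, -0.2]
finger_gap: 0.522
```

>>> play_rows(commands=[[0,0,0,-8],[0,0,0,-8],[0,0,0,-8],[0,0,0,-8],[0,0,0,-8],[0,0,0,-8],[0,0,0,-8],[0,0,0,-7],[0,0,0,-5],[0,0,0,0]])

```text
clock: 13.0
ee_pos: [0.5095, 0.1216, 0.2632]
tool_rot: [-179.3, 0.1, 168.8]
contact_force: [0.2, 0.6, -0.5]
finger_gap: 0.525
```

Run:
```python
from h import *
for n in("scene","top"):
    f=manip.grab_frame(n)[:,:,::-1]; cv2.imwrite(f"pics/{n}3.png",f)
```

```text
(no output)
```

View pics/scene3.png

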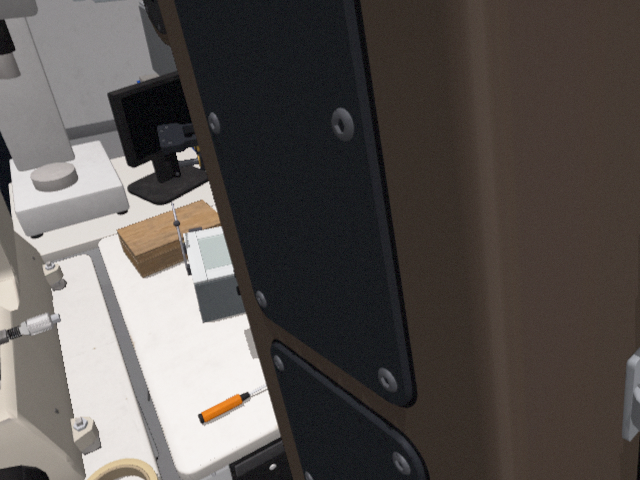

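View pics/top3.png

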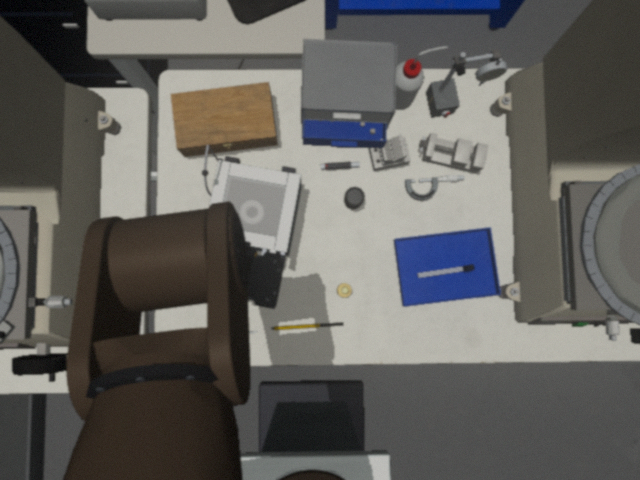

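>>> play_rows(commands=[[-11,9,10,-0.6],[0,0,25,0],[0,0,30,0],[0,0,30,0],[0,0,15,0],[0,0,0,0],[0,0,0,0]])

```text
clock: 13.8
ee_pos: [0.5226, 0.127, 0.1505]
tool_rot: [-179.3, 0.2, 168.2]
contact_force: [0.9, 0.9, 0.2]
finger_gap: 0.526
```

>>> play_rows(commands=[[0,2,15,-1.2],[0,0,10,0],[0,0,0,0],[0,0,0,0]])

```text
clock: 14.2
ee_pos: [0.5246, 0.1289, 0.1283]
tool_rot: [-179.4, 0.5, 169.2]
contact_force: [-0.2, 0.1, 0.1]
finger_gap: 0.529
```

>>> play_rows(commands=[[2,0,12,0],[0,0,12,0],[0,0,12,0],[0,0,10,0],[0,0,0,0],[0,0,0,0]])

```text
clock: 14.8
ee_pos: [0.523, 0.1286, 0.0788]
tool_rot: [-179.4, 0.5, 169.1]
contact_force: [1.4, -0.3, 0.0]
finger_gap: 0.53
```

>>> play_rows(commands=[[0,0,2,0],[0,0,0,0],[0,0,0,0],[0,0,0,0],[0,0,0,0],[0,0,0,0]], grip=20, force=5)

```text
clock: 15.4
ee_pos: [0.5234, 0.1288, 0.0777]
tool_rot: [-179.4, 0.6, 169.1]
contact_force: [-0.1, 0.1, -0.4]
finger_gap: 0.316
```

Run:
```python
from h import *
print(manip.read_state()['ee_pos'])
for n in("scene","top"):
    f=manip.grab_frame(n)[:,:,::-1]; cv2.imwrite(f"pics/{n}4.png",f)
cv2.imwrite("pics/s4z.png",cv2.resize(f[170:300,190:330],None,fx=4,fy=4))
```

```text
[0.52337328 0.1288129  0.07766422]
```

View pics/scene4.png

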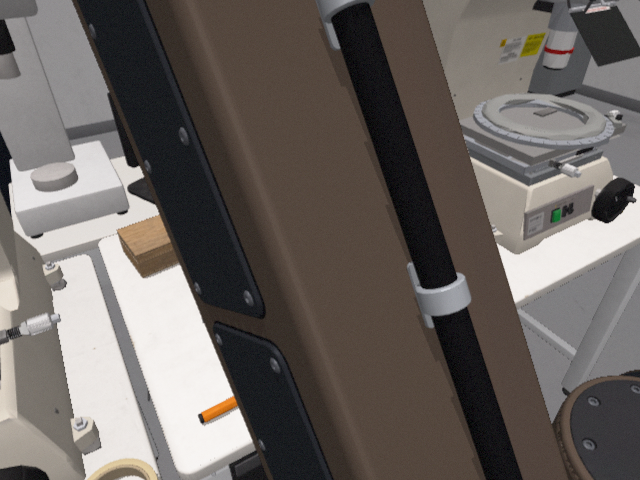

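View pics/s4z.png

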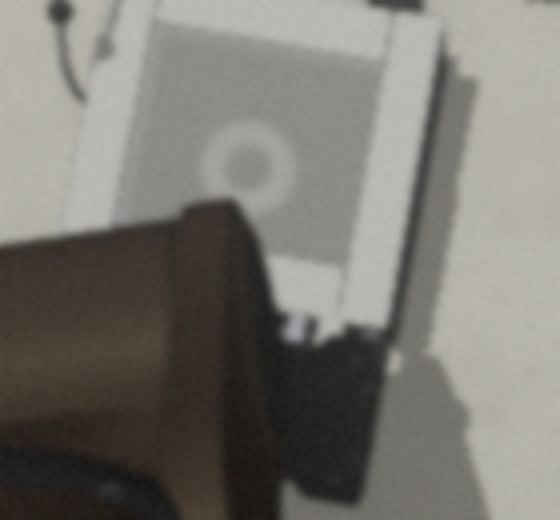

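Opening 30.0 mm, so the fingers are on the handle's ends. I'll firm up the grip and start the arc.

>>> play_rows(commands=[[0,0,0,0],[0,0,0,0],[0,0,0,0],[0,0,-5,0],[-0.3,0,-7,0],[-0.6,0,-7,0],[-0.8,0,-7,0],[0,0,0,0]], force=20)

```text
clock: 16.3
ee_pos: [0.5255, 0.1284, 0.1064]
tool_rot: [-179.4, 0.7, 169.1]
contact_force: [0.4, -0.6, -1.9]
finger_gap: 0.318
```

```bash
cat > th.py <<'E'
from h import *
s=manip.read_state(); e=s['ee_pos']; a=np.radians(-10.7)
d=e-np.array([.5234,.1288,.0777]); x=d[0]*np.cos(a)+d[1]*np.sin(a); y=-d[0]*np.sin(a)+d[1]*np.cos(a)
r=np.hypot(.2-x,d[2]); print("theta",np.degrees(np.arctan2(d[2],.2-x)).round(2),"r",r.round(4),"y",y.round(4),s['contact_force'].round(1),s['finger_gap'].round(3),s['clock'],s['tool_rot'].round(1))
E
python3 th.py
```

```text
Traceback (most recent call last):
  File "th.py", line 4, in <module>
    r=np.hypot(.2-x,d[2]); print("theta",np.degrees(np.arctan2(d[2],.2-x)).round(2),"r",r.round(4),"y",y.round(4),s['contact_force'].round(1),s['finger_gap'].round(3),s['clock'],s['tool_rot'].round(1))
                                                                                                                                              ^^^^^^^^^^^^^^^^^^^^^
AttributeError: 'float' object has no attribute 'round'
```

>>> play_rows(commands=[[-1.1,0,-6.9,0],[-1.3,0,-6.9,0],[-1.6,0,-6.8,0],[-1.8,0,-6.8,0],[-2,0,-6.7,0],[-2.3,0,-6.6,0],[-2.5,0,-6.5,0],[-2.7,0,-6.4,0],[-1.5,0,-3,0],[0,0,0,0]])

```text
clock: 17.3
ee_pos: [0.5439, 0.1249, 0.1686]
tool_rot: [-179.4, 0.8, 169.1]
contact_force: [3.1, -3.0, -2.7]
finger_gap: 0.313
```

```bash
sed -i "s/s\['finger_gap'\].round(3)/s['finger_gap']/" th.py; python3 th.py
```

```text
theta 26.91 r 0.2009 y 0.0 [ 3.1 -3.  -2.7] 0.31257277206136885 17.3 [-179.4    0.8  169.1]
```

>>> play_rows(commands=[[-4,0,-5.8,0],[-3.5,0,-6,0],[-3.7,0,-5.9,0],[-3.9,0,-5.7,0],[-4.1,0,-5.6,0],[-4.3,0,-5.5,0],[-2.5,0,-3,0],[0,0,0,0],[0,0,0,0]])

```text
clock: 18.2
ee_pos: [0.5703, 0.1199, 0.2091]
tool_rot: [-179.4, 0.6, 169.1]
contact_force: [1.2, -2.4, -2.3]
finger_gap: 0.312
```

```bash
python3 th.py
python3 - <<'E'
from h import *
for n in("scene","top"):
    f=manip.grab_frame(n)[:,:,::-1]; cv2.imwrite(f"pics/{n}5.png",f)
E
```

```text
theta 40.79 r 0.2012 y -0.0 [ 1.2 -2.4 -2.3] 0.3119779506354618 18.2 [-179.4    0.6  169.1]
```

View pics/top5.png

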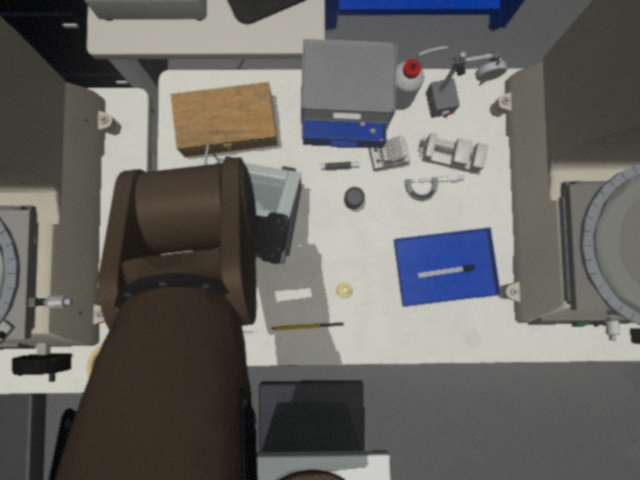

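View pics/scene5.png

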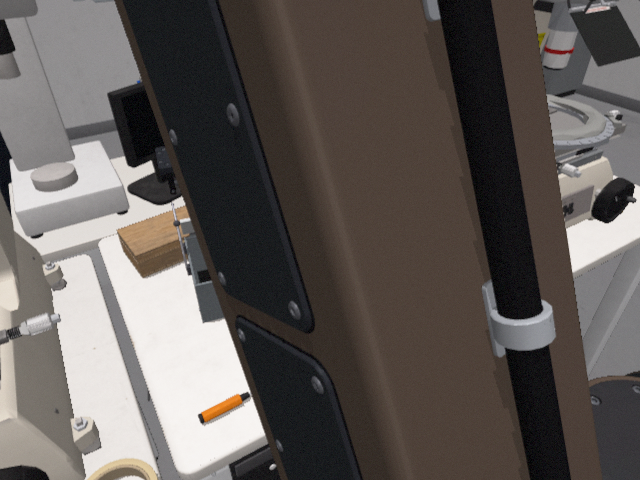

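>>> play_rows(commands=[[-5.3,0,-4.5,0],[-4.9,0,-5,0],[-5,0,-4.9,0],[-5.2,0,-4.7,0],[-5.3,0,-4.6,0],[-2.6,0,-2.2,0],[0,0,0,0],[0,0,0,0]])

```text
clock: 19.1
ee_pos: [0.5996, 0.1144, 0.2372]
tool_rot: [-179.3, 0.5, 169.1]
contact_force: [0.1, -2.4, -1.5]
finger_gap: 0.313
```

```bash
python3 th.py
```

```text
theta 52.49 r 0.2011 y -0.0 [ 0.1 -2.4 -1.5] 0.31319888029877313 19.1 [-179.3    0.5  169.1]
```

>>> play_rows(commands=[[-2.5,0,-1.8,0],[-2.5,0,-1.8,0],[-2,0,-1.4,0],[0,0,0,0],[0,0,0,0],[0,0,0,0]])

```text
clock: 19.7
ee_pos: [0.6066, 0.113, 0.2424]
tool_rot: [-179.3, 0.5, 169.1]
contact_force: [-0.3, -3.4, -2.2]
finger_gap: 0.313
```

```bash
python3 th.py
python3 - <<'E'
from h import *
f=manip.grab_frame("scene")[:,:,::-1]; cv2.imwrite("pics/s6z.png",cv2.resize(f[180:330,140:260],None,fx=4,fy=4,interpolation=2))
f=manip.grab_frame("top")[:,:,::-1]; cv2.imwrite("pics/t6z.png",cv2.resize(f[130:290,180:330],None,fx=4,fy=4,interpolation=2))
E
```

```text
theta 54.99 r 0.2011 y -0.0001 [-0.3 -3.4 -2.2] 0.31291769174089923 19.7 [-179.3    0.5  169.1]
```

View pics/s6z.png

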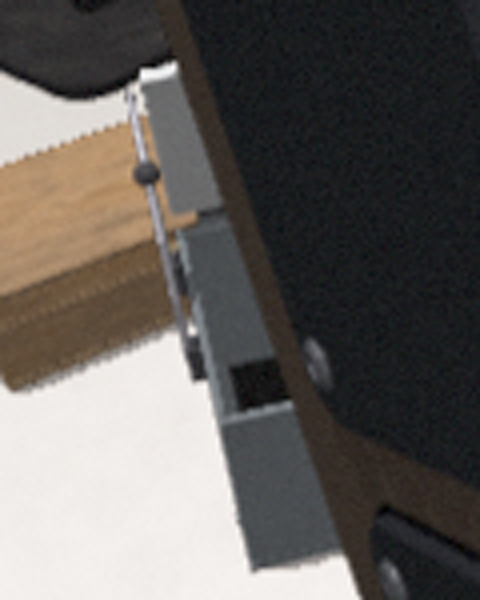

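View pics/t6z.png

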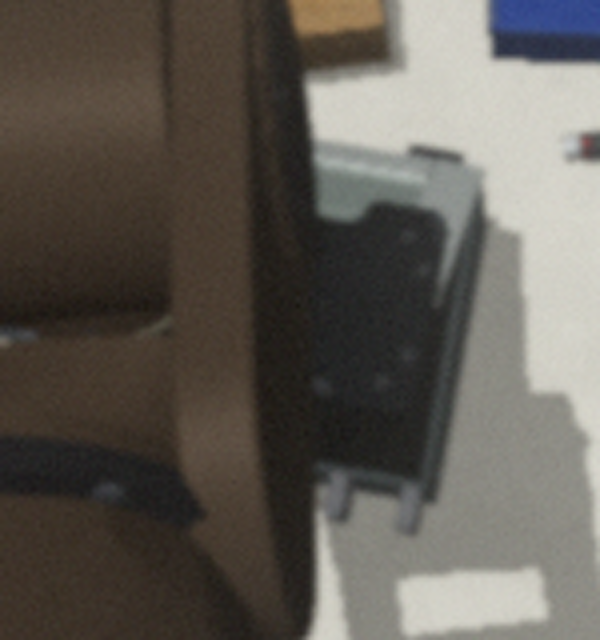

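```bash
cat > ang.py <<'E'
from h import *
import sys
u,v=map(float,sys.argv[1:3]); a=np.radians(-10.7)
c=np.array([.5234,.1288,0])+.119*np.array([np.cos(a),np.sin(a),0]); h=c+.081*np.array([np.cos(a),np.sin(a),0])
n=np.array([-np.sin(a),np.cos(a),0]); xb=np.array([np.cos(a),np.sin(a),0])
for w in (.075,.08):
    o,d=ray("scene",u,v); s=((c-o)@n+w)/(d@n); P=o+s*d; q=P-h
    print(w,"r",np.hypot(q@xb,P[2]-.095),"ang",np.degrees(np.arctan2(P[2]-.095,-q@xb)))
E
python3 ang.py 176 198.5; python3 ang.py 174.8 198.3
```

```text
0.075 r 2.615965684262449 ang 30.75726873515036
0.08 r 0.635595123708219 ang -156.95238970758552
0.075 r 1.6145800397502459 ang 31.67047671690742
0.08 r 0.30119579913697325 ang 42.54103232149335
```

```bash
cat > ang.py <<'E'
from h import *
a=np.radians(-10.7); xb=np.array([np.cos(a),np.sin(a),0]); n=np.array([-np.sin(a),np.cos(a),0])
h=np.array([.5234,.1288,0])+.2*xb+[0,0,.095]
for t in (0,45,47,49,51,53,55,57):
    T=np.radians(t); 
    for k in (-.003,.003):
        P=h+.078*n+.156*(-np.cos(T)*xb+[0,0,np.sin(T)])+k*(np.sin(T)*xb+[0,0,np.cos(T)]); print(t,k,proj("scene",P).round(1))
print("bead",proj("scene",h+.086*n+.07*(-np.cos(.873)*xb+[0,0,np.sin(.873)])))
E
python3 ang.py
```

```text
0 -0.003 [195.9 284.7]
0 0.003 [195.3 282. ]
45 -0.003 [180.5 216.3]
45 0.003 [179.7 212.7]
47 -0.003 [179.8 213.1]
47 0.003 [179.  209.6]
49 -0.003 [179.1 209.9]
49 0.003 [178.3 206.4]
51 -0.003 [178.4 206.7]
51 0.003 [177.6 203.3]
53 -0.003 [177.7 203.6]
53 0.003 [176.9 200.3]
55 -0.003 [177.  200.6]
55 0.003 [176.3 197.3]
57 -0.003 [176.3 197.6]
57 0.003 [175.6 194.4]
bead [177.41089169 223.38695292]
```

>>> play_rows(commands=[[3.2,0,2.3,0],[4.1,0,3.2,0],[4,0,3.3,0],[4,0,3.4,0],[3.9,0,3.5,0],[2.5,0,2.3,0],[0,0,0,0],[0,0,0,0]])

```text
clock: 20.6
ee_pos: [0.5834, 0.1174, 0.2233]
tool_rot: [-179.3, 0.6, 169.1]
contact_force: [-0.5, -3.7, 0.2]
finger_gap: 0.315
```

```bash
python3 th.py
```

```text
theta 46.35 r 0.2012 y -0.0 [-0.5 -3.7  0.2] 0.3146035908529287 20.6 [-179.3    0.6  169.1]
```

>>> play_rows(commands=[[1.6,0,1.6,0],[1.5,0,1.5,0],[0,0,0,0],[0,0,0,0],[0,0,0,0],[0,0,0,0],[0,0,0,0],[0,0,0,0],[0,0,0,0],[0,0,0,0]])

```text
clock: 21.6
ee_pos: [0.5804, 0.118, 0.2203]
tool_rot: [-179.3, 0.6, 169.1]
contact_force: [-0.3, -2.6, 1.6]
finger_gap: 0.315
```

```bash
python3 th.py
python3 - <<'E'
from h import *
f=manip.grab_frame("scene")[:,:,::-1]; cv2.imwrite("pics/s7z.png",cv2.resize(f[180:330,140:260],None,fx=4,fy=4,interpolation=2))
f=manip.grab_frame("top")[:,:,::-1]; cv2.imwrite("pics/top7.png",f)
E
python3 th.py
```

```text
theta 45.11 r 0.2013 y 0.0 [-0.3 -2.6  1.6] 0.3152095425595951 21.6 [-179.3    0.6  169.1]
theta 45.1 r 0.2012 y -0.0 [-0.7 -2.3  0.6] 0.3159820101745521 21.7 [-179.3    0.6  169.1]
```

View pics/s7z.png

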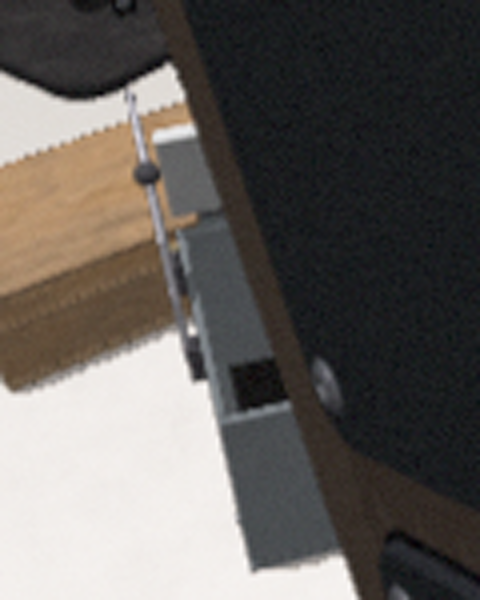

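View pics/top7.png

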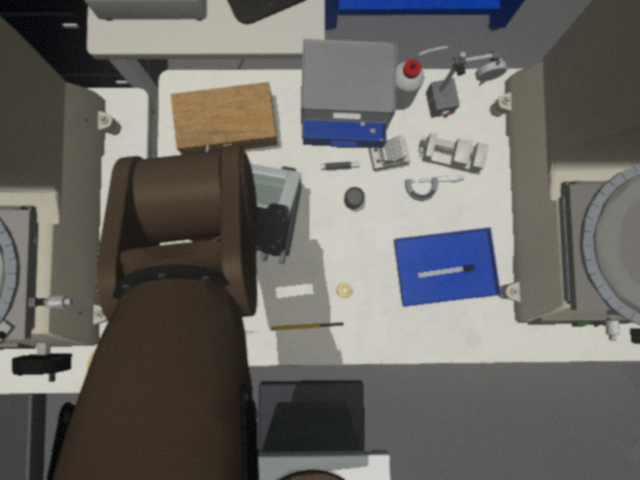

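The cover's front corner is at rows 212–215 in the scene view, which matches 45°. The pose is steady, and the bar is in the tray at (418,274) to (472,267) in the top view. I'm handing in.

```bash
python3 -c "
from station import manip
print(manip.sign_off())"
```

```text
the job is handed in; nothing more can be done
None
```

The job is handed in at about 22 s of the 61 s allowed; sign-off gave no verdict. I drew the locking bar about 120 mm out of its loops and laid it in the tray. I then raised the cover by its T-handle to about 55° and eased it back to about 45°, where the gripper still holds it.

**Last checks**
- **Cover angle:** the tool pose gave 45.1°, and the cover's front corner in the scene view fits 45°. It barely moved between readings (45.11°, then 45.10°).
- **Past the balance point:** the tool pose read 55.0° at the top of the swing, and the picture taken there fitted that too. The highest reading was well below 70°.
- **Grip:** the finger opening is 30 mm, the length of the handle, with a 20 N grip.
- **Bar and bystanders:** the top view shows the bar lying inside the tray. The bystanders it shows look unmoved by eye.

**Weak points**
- The arm hid the bar grip and the handle from both cameras during each grasp, so I confirmed those by the finger opening alone. It also hid part of the scene at the end, including the screwdriver in the top view; I did not view a final full scene picture.
- The arc radius measured 1 mm over the given 200 mm.
- A side reading of 2–4 N stayed on the tool while it held the handle.
- One attempt to get the cover angle by casting a ray failed because the ray ran nearly along the cover's side plane. I compared the corner's expected and seen pixel rows instead.

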